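# Cap the outlets of a returned drink machine's valve block

## Task

A drink machine's valve block has come in with its transit plate clamped over the three outlets. Lift the sprung clamp arm until it stays open by itself, take the plate off and lay it flat in the long grey tray; then fit every loose black bayonet cap on the bench to an outlet of its own: set it in, push it down against the spring and give it a quarter turn clockwise so that it stays locked when let go. Any cap may go on any outlet; leave the arm open and do not shift the other things on the bench.

Things in the scene. Friction and masses are not known exactly. Their poses are not given: they have to be found in the camera images.
- block: fixed steel valve block 120 x 340 mm, 48 mm high, with three round aluminium collars on top, 90 mm across and 20 mm high, in a row 110 mm apart along its y axis. Origin at the centre of its underside on the bench, z up; the clamp's pivot post (to 115 mm high) stands at its far side, x = +135 mm, y = +62 mm. Its yaw is within 0.2 rad of the bench's
- clamp (a joint): angle (rad) of the sprung clamp arm about its pivot, a level axis along the block's y: 0 shut on the plate, growing as the free end (towards the robot) is lifted, to a stop at 1.85, leaning back past upright. Below about 1.2 the spring pulls it shut (about 4 N at the free end), above that it swings open by itself and stays. Bar 14 mm wide, 18 high, 195 long
- clamp_grip (a point): middle of the black rubber grip at the free end of the clamp arm: 45 mm long, 16 mm wide (along the block's y), 20 mm high, 172 mm from the pivot; 107 mm above the bench when shut, and clear of the plate by about 20 mm
- clamp_hinge (a point): the clamp arm's pivot, 107 mm above the bench; axes as the block's. The arm reaches from here along the block's -x when shut; fully open it stands up to about 300 mm above the bench, its tip 55 mm behind this point (block +x): keep the gripper clear of it
- plate: aluminium transit plate, 80 mm (x) by 300 mm (y), 8 mm thick, 300 g, with an upright grey grip rib on its centre (16 mm along x, 64 mm along y, from 8 to 42 mm above its underside). Origin: centre of its underside, z up. It starts on the collars, underside 68 mm above the bench, long side along the block's y; the clamp pad presses on it about 62 mm to the +y side of its centre
- tray: fixed open grey plastic tray, 390 mm along its x, 150 mm along its y, walls 5 mm thick and 28 mm high, floor 5 mm thick. Origin at the centre of its underside on the bench. The plate lies flat in it only lengthways, with its y along the tray's x either way round
- outlet0 (a point): right-hand (-y) outlet. Point: centre of the opening, level with the collar's top, 68 mm above the bench; axes as the block's. All three outlets are alike: opening octagonal, 54 mm across, with a notch 22 mm wide on its +x and -x sides to let the cap's lugs in. A cap set in with its bar along the outlet's x rests on a sprung seal, its underside 5 mm below this point
- cap0: black plastic bayonet cap, 140 g, upright. Origin: centre of its underside, z up. Plug 51 mm across, 16 mm high, two lugs at its foot along x (66 mm over them, 12 wide, 6 high); flange 72 mm across, z = 16 to 22 mm; flat grip bar along x above the lugs, 62 mm long, 16 thick (y), z = 22 to 56 mm. Half a turn about z gives the same cap. Two or three of cap0, cap1, cap2 are there; an absent one is None
- outlet1 (a point): middle outlet, point and axes as outlet0. To lock a cap: push it down (spring 4 N at first, 8.4 N at the end) until its flange meets the collar, underside 16 mm below this point; keep it more than 14 mm below while turning it clockwise seen from above (the other way is blocked) by 90 degrees; a stop comes about 10 degrees later
- cap1: bayonet cap, same as cap0; None if absent
- outlet2 (a point): left-hand (+y) outlet, point and axes as outlet0. A cap turned 90 degrees has its bar along the outlet's y; let go, the spring lifts its lugs into pockets and it stays locked, underside 11 mm below this point, flange 5 mm above the collar. A cap not locked springs up to 5 mm below the point
- cap2: bayonet cap, same as cap0; None if absent
- tape: bystander: roll of clear tape 90 mm across, 48 mm high; origin under its centre
- jug: bystander: black cup with a handle, 80 mm across, 55 mm high
- carton: bystander: cardboard carton 100 x 140 x 90 mm
- driver: bystander: screwdriver lying on the bench in front of the block
- brush: bystander: hand brush lying on the bench
- cleaner: bystander: white bottle 64 mm across, 170 mm high
- scraper_pack: bystander: flat grey pack 120 x 70 x 30 mm
Mind the look-alikes: they are no part of the job. Leave any blue or green look-alike of the cap1 alone.

How it is judged:
By the outcome, as a careful person would: the job done as asked, in the order asked, and still so for the second after the job is handed in, with the robot touching nothing.
Of cap0, cap1, cap2 only 2 to 3 are there at a start; the rules pass over those that are not, and their reading is None.
At some moment in a run one of plate, cap0, cap1, cap2 may be knocked a few centimetres aside while the robot is not near it.
It also fails if it takes over 210 s, if anything falls off the work surface, if the arm or the gripper's body presses on something with over 40 N, if the wrist force passes 120 N, or if a joint passes its speed limit or range.

## Robot

A 6-joint arm with a two-finger parallel gripper is mounted at the origin on the work surface. World frame = base frame: x ahead of the robot, y to its left, z up, the work surface at z = 0. Lengths are in m, angles in degrees, forces in N, time in s.
With the tool pointing down it reaches from about 0.375 to 0.9 m from the base axis. Payload 3.1 kg.
Tool frame: the origin (TCP) lies at the very end of the fingers, on their centre line; the grasp point (between the pads) lies 19 mm behind it (grasp_offset is the distance from the TCP to the grasp point, in m); z points along the fingers, y is the direction in which the jaws open and shut (so a half turn about z gives the same grasp; the last joint's range is limited). The gripper opens to 87 mm and grips with 3 to 60 N. Pads are 19 mm wide; open, the fingers measure 117 mm over their backs; the gripper's body (75 mm by 190 mm) begins 51 mm behind the grasp point.
Start: joints at [56.694, 30.224, 82.088, -0, 67.689, -10.227], TCP at [0.245, 0.575, 0.223] pointing down, gripper open.
Joint ranges: [-176.69, 176.69], [-43.24, 126.21], [12.49, 139.97], [-82, 262], [0, 151.66], [-163.58, 163.58]. Speed limits (degrees/s): [159.86, 159.86, 180, 180, 180, 180].

## Interface

Orientations are given as a 3x3 rotation matrix whose columns are the frame's x, y, z axes.
In Python, from rig import * gives the robot as it stands. The module is installed in compiled form; this text tells all that it offers.
- The arm moves only by the tool play_rows, never from a script. Its argument "plan" is a list that holds one entry, the list of rows, each a list of 7 numbers: the shift along the world's x, y, z each as a share of 5 cm, from -1 to 1, then the turn, a rotation vector about the world's x, y, z each as a share of pi rad, from -1 to 1, then the gripper's target within -1 to 1 (fully open at 1, half-way at 0, shut at -1). A call has 1 to 12 rows; each row shifts and turns the commanded pose from where the row before left it; what a row does not reach is not made up. A row lasts 1/10 s, in which the tool goes at most 50 mm and 8.59 degrees, less where a joint would pass 70% of its speed; a pose out of reach is approached as far as the arm can. A call with a number of a shift or a turn outside -1 to 1 is refused whole. A call with a gripper value outside its range is refused whole. The fingers move at their own pace and stop on an object; the grip force is fixed at half the most. Time passes only in rows, so rows that do not move let the fingers close. It gives the time, the measured TCP pose, the force and the opening at its end, in the units of the state.
- read_state(): the state, without advancing time (a new reading comes with each control period).
- capture(name): name is "side" or "top"; returns the picture (480x640x3 uint8, red, green, blue); there is no depth.
- camera_params(name): a dict with "intrinsics" (3x3 intrinsics, pixels), "R" (3x3) and "t" (3): a world point X has camera coordinates R X + t. Camera axes: x right, y down, z forward; pixel columns grow to the right and rows downward; lengths in m; the calibration is good to about 2 mm. A picture is of the moment at which its call begins. camera_params takes no time and is no camera call.
- hand_in(): hands the job in, once; it reports no verdict.
The state is a dict: "time_s": time; "joint_positions": joint angles; "qvel": joint speeds; "tau": joint torques, N m; "position": TCP position; "tcp_rot": TCP orientation; "force": force on the tool from outside, world axes, zero at the start; "moment": the same for the moment, N m; "opening": opening from 0.0 (shut) to 1.0 (fully open).
Only numpy, scipy, OpenCV 4.12 (cv2) and the standard library are available. Lean on these libraries where they do the work, as an engineer would, in place of code of your own. Each camera call takes 0.05 s, during which the arm holds its last target. There are 200 camera calls.

## Working session

There is one attempt and no reset: what is moved stays moved. The work goes in short steps, Python scripts to look and compute and a tool call to move; the robot and the scene stay as the last step left them, time stands still between calls to the robot, and variables do not carry over. Pictures are saved under pics/ and viewed, about 12 in all and at most 16, crops included, and the job is handed in when it is done.

Besides the shell and the picture viewer there is one more tool, called after "Emit:" as name(argument=value, ...) on one line, values as JSON. play_rows: Moves the arm, as the interface text tells. Its arguments: {"type":"object","properties":{"plan":{"type":"array"}},"required":["plan"]}

```bash
mkdir -p pics
cat > h.py <<'E'
from rig import *
import numpy as np, cv2
def snap(n,f):
    im=capture(n); cv2.imwrite('pics/'+f,im[:,:,::-1]); return im
def ray(n,u,v,z):
    c=camera_params(n);K=np.array(c['intrinsics']);R=np.array(c['R']);t=np.array(c['t'])
    o=-R.T@t; d=R.T@np.linalg.inv(K)@np.array([u,v,1.]); return o+d*(z-o[2])/d[2]
def proj(n,X):
    c=camera_params(n);K=np.array(c['intrinsics']);p=K@(np.array(c['R'])@np.array(X)+np.array(c['t'])); return p[:2]/p[2]
E
python3 - <<'E'
from h import *
snap('top','t0.png');snap('side','s0.png')
for n in('top','side'):
    c=camera_params(n);R=np.array(c['R']);print(n,-R.T@np.array(c['t']),R.round(3).tolist(),c['intrinsics'])
s=read_state();print(s)
E
```

```text
top [ 0.43204847 -0.07584071  1.69227255] [[-0.029, -1.0, -0.002], [-0.996, 0.029, -0.084], [0.084, -0.001, -0.997]] [[560.77444049   0.         312.81329852]
 [  0.         560.77444049 239.81597813]
 [  0.           0.           1.        ]]
side [ 0.29915583 -0.73016449  0.79044816] [[0.92, -0.392, -0.013], [-0.282, -0.639, -0.716], [0.272, 0.662, -0.698]] [[442.24693448   0.         318.67043978]
 [  0.         442.24693448 235.38950562]
 [  0.           0.           1.        ]]
{'time_s': 0.1, 'joint_positions': array([ 5.66928677e+01,  3.02734858e+01,  8.21490902e+01, -2.61564414e-04,
        6.76880238e+01, -1.02282151e+01]), 'qvel': array([ 0.06075475, -0.18078028, -0.16648997,  0.02377347,  0.00897284,
       -0.02186499]), 'tau': array([ 4.22271305e-04, -4.40985310e+01, -1.77149373e+01,  6.34676311e-02,
        5.33160672e-02, -3.87831608e-05]), 'position': array([0.24461857, 0.57443191, 0.22167087]), 'tcp_rot': array([[-9.19966304e-01,  3.91996026e-01, -1.05646574e-03],
       [ 3.91997303e-01,  9.19964947e-01, -1.61557022e-03],
       [ 3.38614338e-04, -1.90040189e-03, -9.99998137e-01]]), 'force': array([ 0.56349199, -0.42034167,  0.03969412]), 'moment': array([-0.01049355,  0.03949649, -0.02902505]), 'opening': 1.000443294626515}
```

View pics/t0.png

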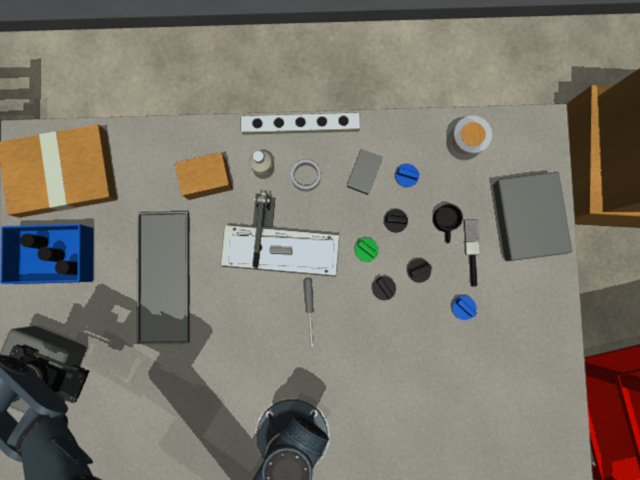

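View pics/s0.png

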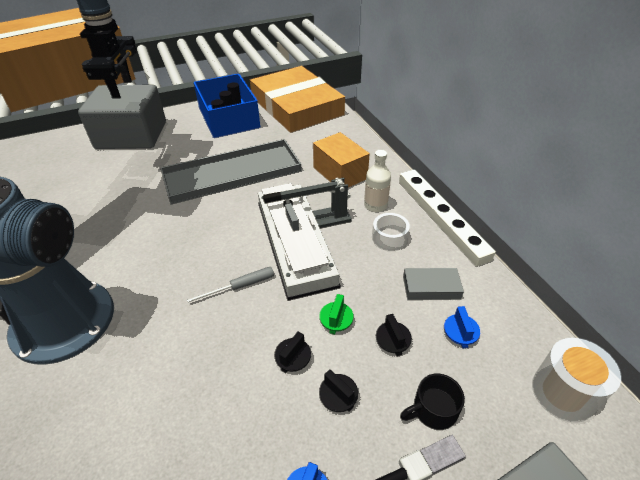

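The top view shows three black bar-topped caps at (396,220), (419,270) and (384,288). Things that could be mistaken for them are the green cap (366,249), the blue caps (407,175) and (464,307), the black jug (447,217) and the black parts in the blue box (45,255). The block is at (280,250), the clamp grip at (257,262) and the tray at (163,277). I'll check these in one close crop.

Run:
```python
from h import *
im=cv2.imread('pics/t0.png')
a=cv2.resize(im[180:310,215:445],None,fx=3.4,fy=3.4,interpolation=cv2.INTER_CUBIC);cv2.imwrite('pics/c0.png',a)
# dark cap blobs
g=im.max(axis=2)
m=(g<70).astype(np.uint8)
n,l,st,ce=cv2.connectedComponentsWithStats(m)
for i in range(1,n):
    if 150<st[i,4]<1500 and st[i,0]>200 and 150<ce[i][1]<320:print(st[i],ce[i].round(1),ray('top',*ce[i],0.022).round(3))
```

```text
[492 180  19  81 561] [501.1 220.7] [ 0.613 -0.642  0.022]
[261 195  12  33 164] [265.4 211.7] [0.661 0.063 0.022]
[433 203  30  40 707] [447.1 218.9] [ 0.623 -0.481  0.022]
[384 209  24  23 427] [395.4 220.1] [ 0.624 -0.326  0.022]
[469 255   8  31 199] [472.6 270.2] [ 0.468 -0.549  0.022]
[407 259  24  23 438] [418.7 269.9] [ 0.473 -0.389  0.022]
[372 276  24  24 431] [383.4 287.5] [ 0.424 -0.282  0.022]
```

View pics/c0.png

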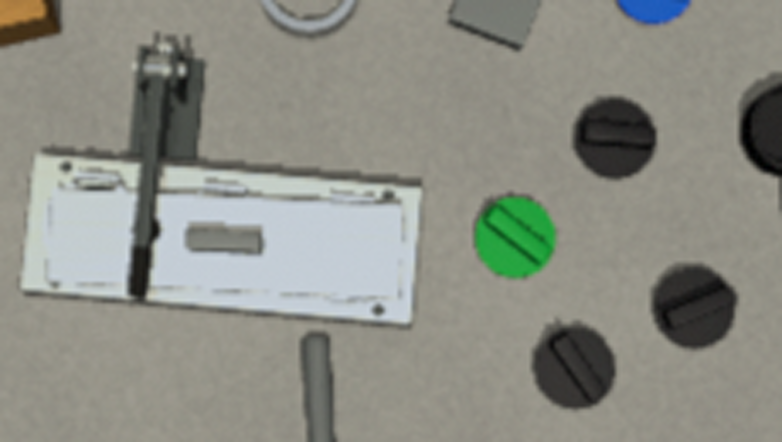

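Run:
```python
from h import *
from scipy.optimize import least_squares
def fit(pts,hx,hy,z,name):
    P=np.array([ray('top',u,v,z)[:2] for u,v in pts]) # order +x+y,+x-y,-x-y,-x+y
    M=np.array([[hx,hy],[hx,-hy],[-hx,-hy],[-hx,hy]])
    f=lambda p:((M@np.array([[np.cos(p[2]),np.sin(p[2])],[-np.sin(p[2]),np.cos(p[2])]])+p[:2])-P).ravel()
    r=least_squares(f,[*P.mean(0),0]);print(name,r.x.round(4),'res mm',(1000*r.fun).round(1));return r.x
c=lambda u,v:(215+u/3.4-.35,180+v/3.4-.35)
b=fit([c(38,150),c(421,183),c(411,326),c(22,294)],.06,.17,.048,'block')
p=fit([c(50,190),c(404,206),c(402,302),c(46,284)],.04,.15,.076,'plate')
t=fit([(138.5,212),(189,212),(189,342.5),(138,343)],.195,.075,.028,'tray')
def W(o,q):
    return [o[0]+q[0]*np.cos(o[2])-q[1]*np.sin(o[2]),o[1]+q[0]*np.sin(o[2])+q[1]*np.cos(o[2]),q[2]]
def draw(im,n,pts,col,s,x0,y0):
    q=np.array([(proj(n,X)-[x0,y0]+.5)*s for X in pts]);cv2.polylines(im,[np.int32(q*8)],True,col,1,cv2.LINE_AA,3)
out=[]
for n,f,x0,y0,w,h in(('top','t0.png',215,180,130,110),('side','s0.png',240,160,130,150)):
    s=4 if n=='side' else 4
    im=cv2.resize(cv2.imread('pics/'+f)[y0:y0+h,x0:x0+w],None,fx=s,fy=s,interpolation=cv2.INTER_CUBIC)
    box=lambda o,hx,hy,z,cx=0,cy=0:[W(o,(cx+a*hx,cy+d*hy,z)) for a,d in((1,1),(1,-1),(-1,-1),(-1,1))]
    draw(im,n,box(b,.06,.17,.048),(0,0,255),s,x0,y0)
    draw(im,n,box(b,.06,.17,.0),(0,0,255),s,x0,y0)
    draw(im,n,box(p,.04,.15,.076),(0,160,0),s,x0,y0)
    draw(im,n,box(p,.008,.032,.110),(255,0,0),s,x0,y0)
    draw(im,n,box(b,.0225,.008,.117,.135-.172,.062),(255,0,255),s,x0,y0)
    im=cv2.resize(im,(390,int(im.shape[0]*390/im.shape[1])));out.append(np.pad(im,((0,460-im.shape[0]),(0,5),(0,0))))
cv2.imwrite('pics/ov.png',np.hstack(out))
# caps sheet
T=cv2.imread('pics/t0.png');S=cv2.imread('pics/s0.png');row1=[];row2=[]
for X in((.624,-.326),(.473,-.389),(.424,-.282)):
    for n,I,row in(('top',T,row1),('side',S,row2)):
        u,v=proj(n,[*X,.03]).astype(int);k=16 if n=='top' else 25
        row.append(cv2.convertScaleAbs(cv2.resize(I[v-k:v+k,u-k:u+k],(260,260),interpolation=cv2.INTER_CUBIC),alpha=2));print(n,u,v)
cv2.imwrite('pics/caps.png',np.vstack([np.hstack(row1),np.hstack(row2)]))
```

```text
block [ 0.5437  0.02   -0.1132] res mm [-2.3  3.6 -2.4 -3.   1.7 -2.   2.9  1.4]
plate [ 0.5355  0.0163 -0.0754] res mm [-0.4 -1.6 -0.6  0.1  1.1  1.8 -0.2 -0.3]
tray [ 0.4747  0.3684 -0.0105] res mm [ 0.2 -1.   3.   0.2 -1.   0.3 -2.3  0.6]
top 395 219
side 393 332
top 419 269
side 338 387
top 383 287
side 292 349
```

View pics/ov.png

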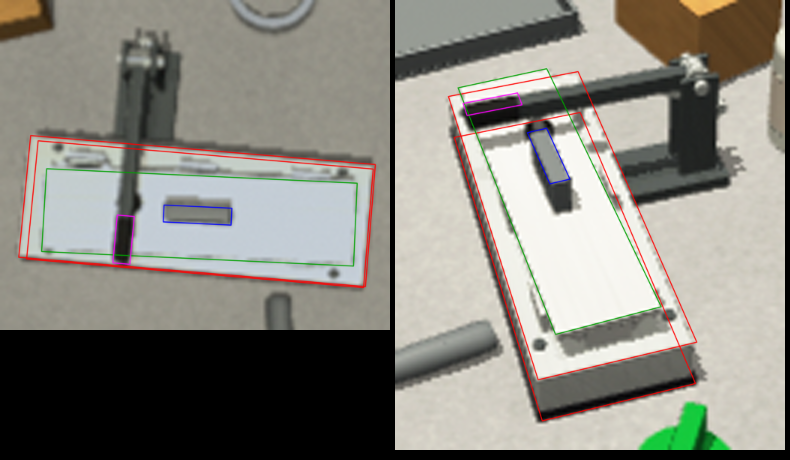

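View pics/caps.png

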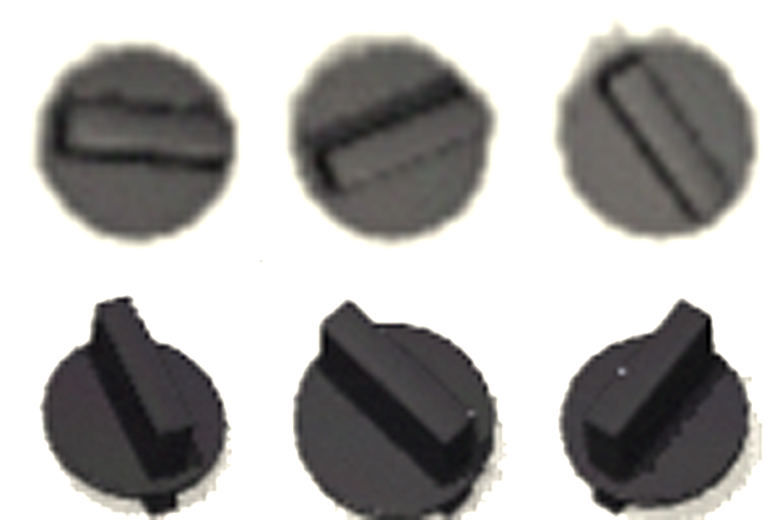

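The crop confirms three black caps, each with a bar and lugs. The overlays for the block, rib and clamp grip agree in both cameras. I'll start with the clamp.

Emit:
play_rows(plan=[[[0.45,-0.815,0,0,0,0.0077,0],[0.45,-0.815,0,0,0,0.0077,0],[0.45,-0.815,0,0,0,0.0077,0],[0.45,-0.815,0,0,0,0.0077,0],[0.45,-0.815,0,0,0,0.0077,0],[0.45,-0.815,0,0,0,0.0077,0],[0.45,-0.815,0,0,0,0.0077,0],[0.45,-0.815,0,0,0,0.0077,0],[0.45,-0.815,0,0,0,0.0077,0],[0.45,-0.815,0,0,0,0.0077,0],[0.45,-0.815,0,0,0,0.0077,0],[0.45,-0.815,0,0,0,0.0077,0]]])

```text
time_s: 1.3
position: [0.5153, 0.0842, 0.2223]
tcp_rot: [[-0.994, 0.112, -0.001], [0.112, 0.994, 0.0], [0.001, 0.0, -1.0]]
force: [0.9, 0.3, 0.5]
opening: 0.496
```

```bash
cat >> h.py <<'E'
def st():
    s=read_state();R=np.array(s['tcp_rot']);print('t%.1f'%s['time_s'],'pos',np.round(s['position'],4),'yaw(y) %.1f'%np.degrees(np.arctan2(R[1,1],R[0,1])),'tz',R[:,2].round(3),'F',np.round(s['force'],1),'M',np.round(s['moment'],2),'op %.3f'%s['opening'],'q6 %.0f'%s['joint_positions'][5]);return s
E
python3 - <<'E'
from h import *
st()
im=cv2.imread('pics/t0.png')
g=im.min(axis=2)[215:290,210:350]
print(im[150,350],im[250,300],im[228,240],im[272,320])
for th in(170,190,200):
    m=(g>th).astype(np.uint8);n,l,s,c=cv2.connectedComponentsWithStats(m);i=1+s[1:,4].argmax()
    ys,xs=np.where(l==i);r=cv2.minAreaRect(np.float32(np.c_[xs+210,ys+215]));q=cv2.boxPoints(r)
    w=np.array([ray('top',*a,.048)[:2] for a in q]);e=w[1]-w[0];f=w[2]-w[1]
    print(th,q.round(1).tolist(),w.mean(0).round(4),np.linalg.norm(e).round(3),np.linalg.norm(f).round(3),np.degrees(np.arctan2(e[1],e[0])).round(1))
E
```

```text
t1.3 pos [0.5153 0.0842 0.2223] yaw(y) 83.6 tz [-0.001  0.    -1.   ] F [0.9 0.3 0.5] M [ 0.06 -0.04 -0.03] op 0.496 q6 -87
[138 150 152] [213 205 196] [185 201 196] [212 206 197]
170 [[258.79998779296875, 267.79998779296875], [262.20001220703125, 228.6999969482422], [338.29998779296875, 235.3000030517578], [334.8999938964844, 274.3999938964844]] [ 0.5368 -0.0338] 0.116 0.225 -6.2
190 [[259.29998779296875, 267.8999938964844], [262.5, 229.8000030517578], [337.8999938964844, 236.10000610351562], [334.70001220703125, 274.1000061035156]] [ 0.5355 -0.0339] 0.112 0.223 -6.0Traceback (most recent call last):
  File "<stdin>", line 7, in <module>
ValueError: attempt to get argmax of an empty sequence
```

Emit:
play_rows(plan=[[[0,0.04,-0.6,0,0,0,0],[0,0,-0.6,0,0,0,0],[0,0,-0.5,0,0,0,0],[0,0,-0.4,0,0,0,0],[0,0,-0.3,0,0,0,0],[0,0,-0.2,0,0,0,0],[0,0,0,0,0,0,-1],[0,0,0,0,0,0,-1],[0,0,0,0,0,0,-1],[0,0,0,0,0,0,-1],[0,0,0,0,0,0,-1]]])

```text
time_s: 2.4
position: [0.5153, 0.0857, 0.0933]
tcp_rot: [[-0.994, 0.11, 0.001], [0.11, 0.994, -0.004], [-0.001, -0.004, -1.0]]
force: [-1.2, -10.3, 0.7]
opening: 0.18
```

Run:
```python
from h import *
st()
# arc steps from grip: pivot dir along block x
x=np.array([np.cos(-.11),np.sin(-.11)])
th=np.linspace(0,1.4,15);r=.172
for a,b in zip(th[:-1],th[1:]):
    d=r*(np.cos(a)-np.cos(b));print(np.round([*(x*d/.05),r*(np.sin(b)-np.sin(a))/.05],3).tolist())
```

```text
t2.4 pos [0.5153 0.0857 0.0933] yaw(y) 83.7 tz [ 0.001 -0.004 -1.   ] F [ -1.2 -10.3   0.7] M [-1.55  0.1  -0.13] op 0.180 q6 -86
[0.017, -0.002, 0.343]
[0.051, -0.006, 0.34]
[0.085, -0.009, 0.333]
[0.117, -0.013, 0.323]
[0.149, -0.016, 0.31]
[0.179, -0.02, 0.293]
[0.207, -0.023, 0.274]
[0.233, -0.026, 0.252]
[0.257, -0.028, 0.227]
[0.278, -0.031, 0.2]
[0.296, -0.033, 0.171]
[0.312, -0.034, 0.14]
[0.324, -0.036, 0.108]
[0.333, -0.037, 0.075]
```

Emit:
play_rows(plan=[[[0,-0.03,0,0,0,0,-1],[0.02,0,0.34,0,0,0,-1],[0.05,-0.01,0.34,0,0,0,-1],[0.085,-0.01,0.33,0,0,0,-1],[0.12,-0.01,0.32,0,0,0,-1],[0.15,-0.015,0.31,0,0,0,-1]]])

```text
time_s: 3.0
position: [0.5346, 0.0833, 0.1742]
tcp_rot: [[-0.994, 0.112, -0.004], [0.112, 0.994, -0.002], [0.004, -0.002, -1.0]]
force: [0.6, -4.8, -8.6]
opening: 0.179
```

Emit:
play_rows(plan=[[[0.18,-0.02,0.29,0,0,0,-1],[0.21,-0.025,0.27,0,0,0,-1],[0.235,-0.025,0.25,0,0,0,-1],[0.26,-0.03,0.23,0,0,0,-1],[0.28,-0.03,0.2,0,0,0,-1],[0.3,-0.03,0.17,0,0,0,-1],[0.31,-0.035,0.14,0,0,0,-1],[0.325,-0.035,0.11,0,0,0,-1],[0.33,-0.035,0.075,0,0,0,-1],[0,0,0,0,0,0,-1]]])

```text
time_s: 4.0
position: [0.659, 0.0687, 0.2622]
tcp_rot: [[-0.994, 0.113, 0.001], [0.113, 0.994, -0.004], [-0.002, -0.003, -1.0]]
force: [-1.0, -4.6, 1.7]
opening: 0.181
```

Run:
```python
from h import *
st();im=snap('side','s1.png')
cv2.imwrite('pics/s1c.png',cv2.resize(cv2.imread('pics/s1.png')[60:320,220:440],None,fx=2,fy=2))
```

```text
t4.0 pos [0.659  0.0687 0.2622] yaw(y) 83.5 tz [ 0.001 -0.004 -1.   ] F [-1.  -4.6  1.7] M [-0.88  0.19 -0.04] op 0.181 q6 -87
```

View pics/s1c.png

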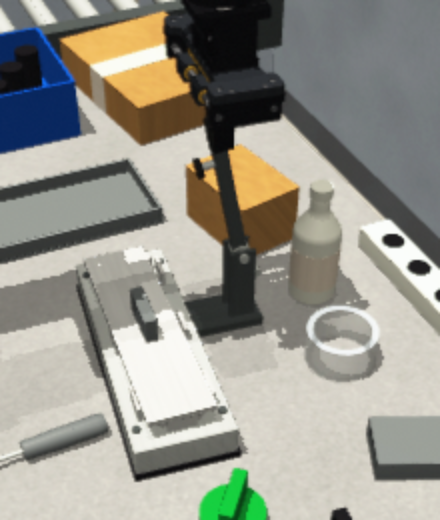

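Emit:
play_rows(plan=[[[0,0,0,0,0,0,0],[0,0,0,0,0,0,0],[0,0,0,0,0,0,0],[0,0,0.3,0,0,0,0],[0,0,0.4,0,0,0,0],[-0.6,-0.2,0.4,0,0,-0.04,0],[-0.8,-0.4,0,0,0,-0.045,0],[-0.8,-0.8,0,0,0,-0.045,0],[-0.8,-0.8,0,0,0,-0.045,0],[-0.8,-0.8,0,0,0,-0.045,0],[-0.6,-0.8,0,0,0,-0.045,0],[0,-0.8,0,0,0,-0.045,0]]])

```text
time_s: 5.25
position: [0.4474, -0.1439, 0.3163]
tcp_rot: [[-0.461, 0.887, -0.003], [0.887, 0.461, 0.002], [0.003, -0.001, -1.0]]
force: [1.1, -0.6, -0.0]
opening: 0.5
```

Run:
```python
from h import *
st();snap('side','s2.png');snap('top','t2.png')
T=cv2.imread('pics/t2.png');S=cv2.imread('pics/s2.png')
a=cv2.resize(T[190:290,210:350],(420,300),interpolation=cv2.INTER_CUBIC)
b=cv2.resize(S[110:310,240:370],(380,585),interpolation=cv2.INTER_CUBIC)
c=cv2.resize(T[235:265,260:300],(420,285),interpolation=cv2.INTER_CUBIC)
cv2.imwrite('pics/m2.png',np.hstack([np.vstack([a,c]),b]))
```

```text
t5.2 pos [ 0.4474 -0.1439  0.3163] yaw(y) 27.4 tz [-0.003  0.002 -1.   ] F [ 1.1 -0.6 -0. ] M [-0.   -0.01 -0.01] op 0.500 q6 -59
```

View pics/m2.png

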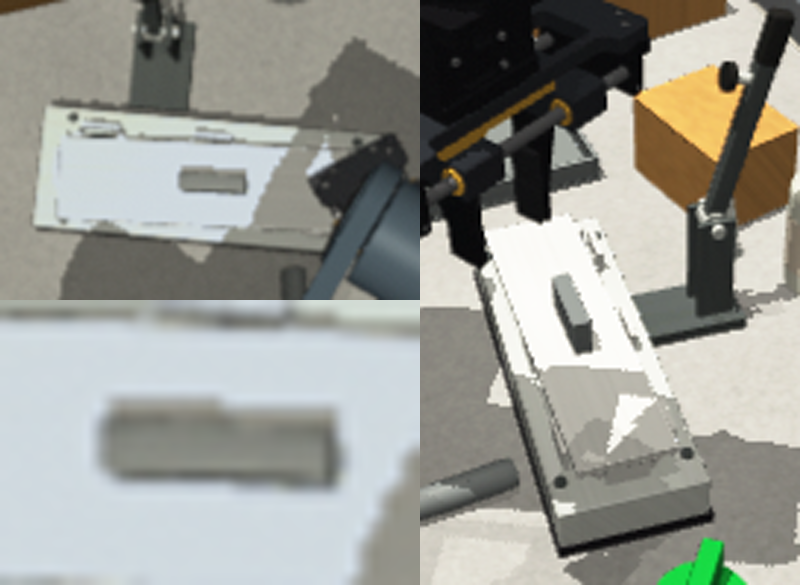

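Run:
```python
from h import *
print(ray('top',280.9,250.1,.110))
# side: rib top face ends in crop m2: scale 380/130, 585/200
for u,v in((556,278),(572,272),(590,325),(574,332)): print(ray('side',240+(u-420)*130/380,110+v*200/585,.110).round(4))
```

```text
[0.53819224 0.01438885 0.11      ]
[0.5347 0.0409 0.11  ]
[0.5492 0.0427 0.11  ]
[ 0.5396 -0.023   0.11  ]
[ 0.5253 -0.0255  0.11  ]
```

Emit:
play_rows(plan=[[[0.36,0.63,-0.4,0,0,-0.0374,0],[0.36,0.63,-0.4,0,0,-0.0374,0],[0.36,0.63,-0.4,0,0,-0.0374,0],[0.36,0.63,-0.4,0,0,-0.0374,0],[0.36,0.63,-0.4,0,0,-0.0374,0],[0,0,-0.7,0,0,0,0],[0,0,-0.7,0,0,0,0],[0,0,-0.6,0,0,0,0],[0,0,-0.4,0,0,0,0],[0,0,-0.24,0,0,0,0],[0,0,0,0,0,0,0]]])

```text
time_s: 6.45
position: [0.5405, 0.0135, 0.0829]
tcp_rot: [[0.102, 0.995, -0.003], [0.995, -0.102, 0.001], [0.001, -0.003, -1.0]]
force: [1.4, 1.2, 0.3]
opening: 0.504
```

Emit:
play_rows(plan=[[[0,0,0,0,0,0,-1],[0,0,0,0,0,0,-1],[0,0,0,0,0,0,-1],[0,0,0,0,0,0,-1],[0,0,0,0,0,0,-1],[0,0,0,0,0,0,-1]]])

```text
time_s: 7.05
position: [0.5411, 0.0125, 0.0849]
tcp_rot: [[0.102, 0.995, -0.001], [0.995, -0.102, -0.0], [-0.0, -0.001, -1.0]]
force: [-3.7, 1.0, 6.5]
opening: 0.182
```

```bash
python3 -c "
from h import *
st()"
```

```text
t7.0 pos [0.5411 0.0125 0.0849] yaw(y) -5.9 tz [-0.001 -0.    -1.   ] F [-3.7  1.   6.5] M [0.01 0.61 0.14] op 0.182 q6 -5
```

Emit:
play_rows(plan=[[[0,0,0.1,0,0,0,-1],[0,0,0.3,0,0,0,-1],[0,0,0.5,0,0,0,-1],[0,0,0.5,0,0,0,-1],[0,0,0.4,0,0,0,-1],[-0.5,0,0.3,0,0,0,-1],[-0.5,0,0.2,0,0,0,-1],[-0.5,0.2,0,0,0,0,-1],[-0.3,0.3,0,0,0,0.03,-1],[0,0.3,0,0,0,0.04,-1]]])

```text
time_s: 8.05
position: [0.4486, 0.0529, 0.199]
tcp_rot: [[-0.12, 0.993, -0.003], [0.993, 0.12, 0.001], [0.001, -0.003, -1.0]]
force: [0.2, 0.0, -2.6]
opening: 0.182
```

```bash
python3 -c "
from h import *
st()"
```

```text
t8.1 pos [0.4486 0.0529 0.199 ] yaw(y) 6.9 tz [-0.003  0.001 -1.   ] F [ 0.2  0.  -2.6] M [-0.05 -0.01 -0.01] op 0.182 q6 -14
```

Emit:
play_rows(plan=[[[0.04,0.525,0,0,0,0.0382,-1],[0.04,0.525,0,0,0,0.0382,-1],[0.04,0.525,0,0,0,0.0382,-1],[0.04,0.525,0,0,0,0.0382,-1],[0.04,0.525,0,0,0,0.0382,-1],[0.04,0.525,0,0,0,0.0382,-1],[0.04,0.525,0,0,0,0.0382,-1],[0.04,0.525,0,0,0,0.0382,-1],[0.04,0.525,0,0,0,0.0382,-1],[0.04,0.525,0,0,0,0.0382,-1],[0.04,0.525,0,0,0,0.0382,-1],[0.04,0.525,0,0,0,0.0382,-1]]])

```text
time_s: 9.25
position: [0.4757, 0.3686, 0.1988]
tcp_rot: [[-1.0, 0.009, 0.0], [0.009, 1.0, 0.0], [-0.0, 0.0, -1.0]]
force: [1.1, 0.7, -2.3]
opening: 0.177
```

Run:
```python
from h import *
st();snap('side','s3.png');snap('top','t3.png')
T=cv2.imread('pics/t3.png');S=cv2.imread('pics/s3.png')
a=cv2.resize(T[190:360,110:350],(480,340),interpolation=cv2.INTER_CUBIC)
b=cv2.resize(S[60:300,120:320],(300,360),interpolation=cv2.INTER_CUBIC)
cv2.imwrite('pics/m3.png',np.hstack([np.pad(a,((0,20),(0,0),(0,0))),b]))
```

```text
t9.2 pos [0.4757 0.3686 0.1988] yaw(y) 89.5 tz [ 0.  0. -1.] F [ 1.1  0.7 -2.3] M [ 0.04 -0.05  0.03] op 0.177 q6 -62
```

View pics/m3.png

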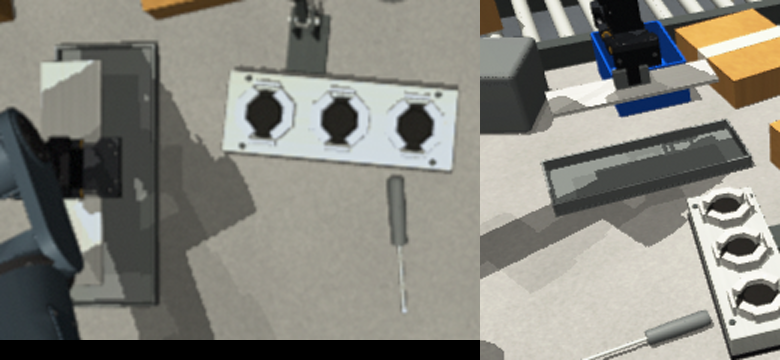

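Emit:
play_rows(plan=[[[0,0,-0.6,0,0,0,-1],[0,0,-0.7,0,0,0,-1],[0,0,-0.7,0,0,0,-1],[0,0,-0.6,0,0,0,-1],[0,0,-0.4,0,0,0,-1],[0,0,-0.24,0,0,0,-1],[0,0,-0.16,0,0,0,-1],[0,0,-0.08,0,0,0,-1]]])

```text
time_s: 10.15
position: [0.476, 0.3673, 0.025]
tcp_rot: [[-1.0, 0.014, 0.0], [0.014, 1.0, 0.0], [-0.0, 0.0, -1.0]]
force: [-0.9, 0.2, -2.5]
opening: 0.183
```

Emit:
play_rows(plan=[[[0,0,-0.05,0,0,0,-1],[0,0,-0.02,0,0,0,-1],[0,0,0,0,0,0,-1]]])

```text
time_s: 10.45
position: [0.4761, 0.3677, 0.0225]
tcp_rot: [[-1.0, 0.014, 0.001], [0.014, 1.0, 0.001], [-0.001, 0.001, -1.0]]
force: [0.9, 0.3, -4.3]
opening: 0.181
```

Emit:
play_rows(plan=[[[0,0,0,0,0,0,0],[0,0,0,0,0,0,0],[0,0,0,0,0,0,0],[0,0,0.5,0,0,0,0],[0,0,0.9,0,0,0,0],[0,0,0.9,0,0,0,0],[0,0,0.9,0,0,0,0],[0,0,0.9,0,0,0,0]]])

```text
time_s: 11.25
position: [0.4754, 0.3673, 0.2291]
tcp_rot: [[-1.0, 0.014, 0.001], [0.014, 1.0, 0.0], [-0.001, 0.0, -1.0]]
force: [0.3, 0.5, 0.5]
opening: 0.497
```

Run:
```python
from h import *
st();snap('side','s4.png');snap('top','t4.png')
T=cv2.imread('pics/t4.png');S=cv2.imread('pics/s4.png')
x0,y0=222,215
a=cv2.resize(T[215:281,222:342],(800,440),interpolation=cv2.INTER_CUBIC)
# dark blobs in block region
g=T.max(axis=2);m=(g<90).astype(np.uint8);n,l,st_,ce=cv2.connectedComponentsWithStats(m)
for i in range(1,n):
    if 60<st_[i,4]<900 and 220<ce[i][0]<440 and 200<ce[i][1]<300:print(st_[i],ce[i].round(2),ray('top',*ce[i],.068).round(4),ray('top',*ce[i],.022).round(4))
b=cv2.resize(S[60:300,120:370],None,fx=.64,fy=.64,interpolation=cv2.INTER_AREA)
cv2.imwrite('pics/m4.png',np.vstack([a,np.pad(b,((0,0),(0,800-b.shape[1]),(0,0)))]))
```

```text
t11.2 pos [0.4754 0.3673 0.2291] yaw(y) 89.2 tz [ 0.001  0.    -1.   ] F [0.3 0.5 0.5] M [ 0.05 -0.   -0.01] op 0.497 q6 -62
[252 162  23  66 853] [263.03 200.49] [0.6878 0.0655 0.068 ] [0.6951 0.0695 0.022 ]
[384 209  24  24 445] [395.33 220.22] [ 0.6186 -0.3187  0.068 ] [ 0.6239 -0.3256  0.022 ]
[233 235  18  24 295] [241.67 246.37] [0.5552 0.1304 0.068 ] [0.5587 0.1363 0.022 ]
[271 239  18  23 293] [279.4  249.68] [0.5424 0.0211 0.068 ] [0.5455 0.0239 0.022 ]
[309 242  18  24 292] [317.07 252.97] [ 0.5296 -0.0879  0.068 ] [ 0.5324 -0.0882  0.022 ]
[407 258  25  24 462] [418.64 269.63] [ 0.4729 -0.3802  0.068 ] [ 0.4741 -0.3888  0.022 ]
[372 276  24  24 457] [383.46 287.49] [ 0.4244 -0.2764  0.068 ] [ 0.4242 -0.2821  0.022 ]
```

View pics/m4.png

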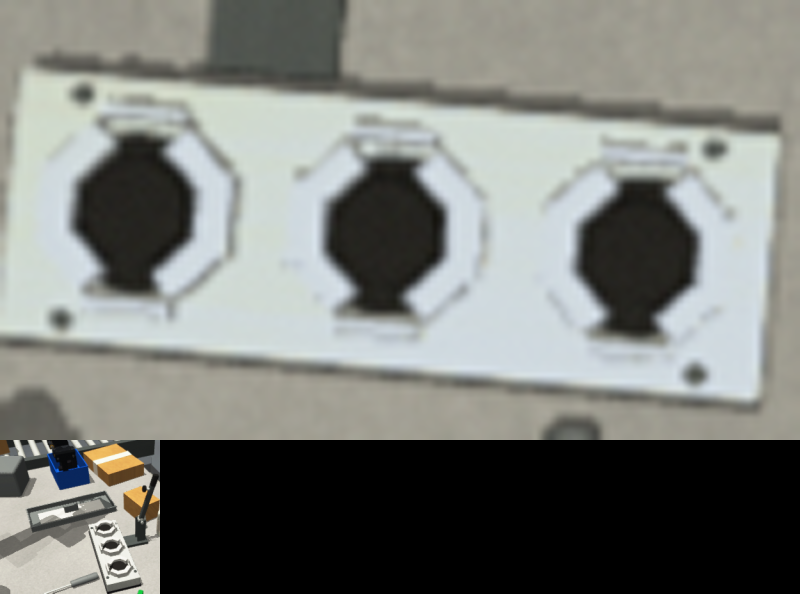

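Emit:
play_rows(plan=[[[-0.05,-0.65,0,0,0,-0.041,0],[-0.05,-0.65,0,0,0,-0.041,0],[-0.05,-0.65,0,0,0,-0.041,0],[-0.05,-0.65,0,0,0,-0.041,0],[-0.05,-0.65,0,0,0,-0.041,0],[-0.05,-0.65,0,0,0,-0.041,0],[-0.05,-0.65,0,0,0,-0.041,0],[-0.05,-0.65,0,0,0,-0.041,0],[-0.05,-0.65,0,0,0,-0.041,0],[-0.05,-0.65,0,0,0,-0.041,0]]])

```text
time_s: 12.35
position: [0.4501, 0.0412, 0.2266]
tcp_rot: [[-0.261, 0.965, -0.0], [0.965, 0.261, -0.0], [0.0, -0.0, -1.0]]
force: [0.0, -1.2, -0.5]
opening: 0.502
```

Emit:
play_rows(plan=[[[-0.05,-0.65,0,0,0,-0.041,0],[-0.05,-0.65,0,0,0,-0.041,0],[-0.05,-0.65,0,0,0,-0.041,0],[-0.05,-0.65,0,0,0,-0.041,0],[-0.05,-0.65,0,0,0,-0.041,0],[-0.05,-0.65,0,0,0,-0.041,0],[-0.05,-0.65,0,0,0,-0.041,0],[-0.05,-0.65,0,0,0,-0.041,0],[-0.05,-0.65,0,0,0,-0.041,0],[-0.05,-0.65,0,0,0,-0.041,0]]])

```text
time_s: 13.35
position: [0.4251, -0.2837, 0.2265]
tcp_rot: [[0.855, 0.519, -0.0], [0.519, -0.855, 0.0], [0.0, -0.0, -1.0]]
force: [0.3, 0.0, 0.2]
opening: 0.498
```

```bash
python3 -c "
from h import *
st();print(read_state()['joint_positions'].round())"
```

```text
t13.3 pos [ 0.4251 -0.2837  0.2265] yaw(y) -58.7 tz [-0.  0. -1.] F [0.3 0.  0.2] M [-0.09  0.07  0.07] op 0.498 q6 12
[-46.  21.  98.   0.  61.  12.]
```

Emit:
play_rows(plan=[[[-0.02,0.03,-0.7,0,0,0,0],[0,0,-0.8,0,0,0,0],[0,0,-0.8,0,0,0,0],[0,0,-0.7,0,0,0,0],[0,0,-0.45,0,0,0,0],[0,0,-0.3,0,0,0,0],[0,0,-0.2,0,0,0,0],[0,0,0,0,0,0,0]]])

```text
time_s: 14.15
position: [0.424, -0.2805, 0.0281]
tcp_rot: [[0.852, 0.524, -0.002], [0.524, -0.852, 0.002], [-0.001, -0.003, -1.0]]
force: [-0.0, -0.1, -0.1]
opening: 0.503
```

Emit:
play_rows(plan=[[[0,0,0,0,0,0,-1],[0,0,0,0,0,0,-1],[0,0,0,0,0,0,-1],[0,0,0,0,0,0,-1],[0,0,0,0,0,0,-1],[0,0,0,0,0,0,-1]]])

```text
time_s: 14.75
position: [0.4251, -0.2816, 0.0299]
tcp_rot: [[0.852, 0.524, 0.001], [0.524, -0.852, -0.001], [0.0, 0.002, -1.0]]
force: [-0.7, 1.0, 5.6]
opening: 0.181
```

Run:
```python
from h import *
st();snap('side','s5.png')
cv2.imwrite('pics/m5.png',cv2.resize(cv2.imread('pics/s5.png')[270:430,210:470],None,fx=2.5,fy=2.5))
```

```text
t14.8 pos [ 0.4251 -0.2816  0.0299] yaw(y) -58.4 tz [ 0.001 -0.001 -1.   ] F [-0.7  1.   5.6] M [-0.06  0.23 -0.04] op 0.181 q6 12
```

View pics/m5.png

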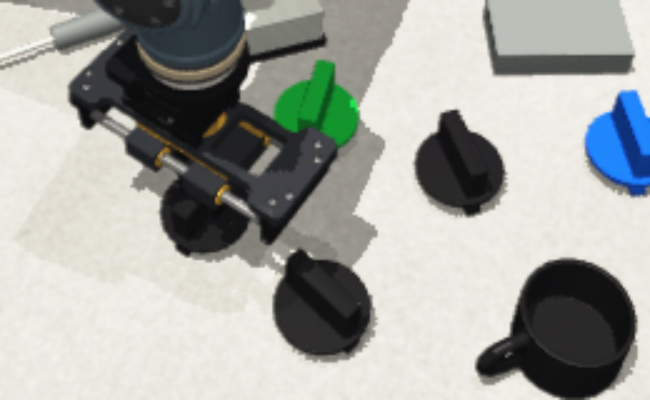

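Emit:
play_rows(plan=[[[0,0,0.3,0,0,0,-1],[0,0,0.6,0,0,0,-1],[0,0,0.7,0,0,0,-1],[0,0,0.7,0,0,0,-1],[0.11,0.2,0.5,0,0,0.0415,-1],[0.11,0.2,0,0,0,0.0415,-1],[0.11,0.2,0,0,0,0.0415,-1],[0.11,0.2,0,0,0,0.0415,-1],[0.11,0.2,0,0,0,0.0415,-1],[0.11,0.2,0,0,0,0.0415,-1],[0.11,0.2,0,0,0,0.0415,-1]]])

```text
time_s: 15.9
position: [0.4627, -0.2102, 0.1688]
tcp_rot: [[0.101, 0.995, -0.001], [0.995, -0.101, 0.001], [0.001, -0.001, -1.0]]
force: [-0.1, 0.1, -1.8]
opening: 0.186
```

Emit:
play_rows(plan=[[[0.11,0.2,0,0,0,0.0415,-1],[0.11,0.2,0,0,0,0.0415,-1],[0.11,0.2,0,0,0,0.0415,-1],[0.11,0.2,0,0,0,0.0415,-1],[0.11,0.2,0,0,0,0.0415,-1],[0.11,0.2,0,0,0,0.0415,-1],[0.11,0.2,0,0,0,0.0415,-1],[0.11,0.2,0,0,0,0.0415,-1],[0.11,0.2,0,0,0,0.0415,-1],[0.11,0.2,0,0,0,0.0415,-1],[0.11,0.2,0,0,0,0.0415,-1],[0.11,0.2,0,0,0,0.0415,-1]]])

```text
time_s: 17.1
position: [0.5286, -0.0903, 0.1686]
tcp_rot: [[-0.994, 0.107, -0.002], [0.107, 0.994, 0.001], [0.002, 0.001, -1.0]]
force: [0.1, -0.4, -2.0]
opening: 0.182
```

Run:
```python
from h import *
st()
```

```text
t17.1 pos [ 0.5286 -0.0903  0.1686] yaw(y) 83.8 tz [-0.002  0.001 -1.   ] F [ 0.1 -0.4 -2. ] M [0.   0.01 0.05] op 0.182 q6 -105
```

Emit:
play_rows(plan=[[[0.02,0.05,-0.4,0,0,-0.003,-1],[0,0,-0.4,0,0,0,-1],[0,0,-0.3,0,0,0,-1],[0,0,-0.2,0,0,0,-1],[0,0,-0.1,0,0,0,-1],[0,0,-0.05,0,0,0,-1],[0,0,0,0,0,0,-1]]])

```text
time_s: 17.8
position: [0.5295, -0.0887, 0.0967]
tcp_rot: [[-0.993, 0.122, -0.002], [0.122, 0.993, -0.0], [0.002, -0.0, -1.0]]
force: [-2.4, -1.2, -2.9]
opening: 0.185
```

Run:
```python
from h import *
st();snap('side','s6.png');snap('top','t6.png')
a=cv2.resize(cv2.imread('pics/s6.png')[180:310,250:380],(480,480),interpolation=cv2.INTER_CUBIC)
b=cv2.resize(cv2.imread('pics/t6.png')[215:295,280:360],(320,320),interpolation=cv2.INTER_CUBIC)
cv2.imwrite('pics/m6.png',np.hstack([a,np.pad(b,((0,160),(0,0),(0,0)))]))
```

```text
t17.8 pos [ 0.5295 -0.0887  0.0967] yaw(y) 83.0 tz [-0.002 -0.    -1.   ] F [-2.4 -1.2 -2.9] M [-0.24  0.34 -0.03] op 0.185 q6 -104
```

View pics/m6.png

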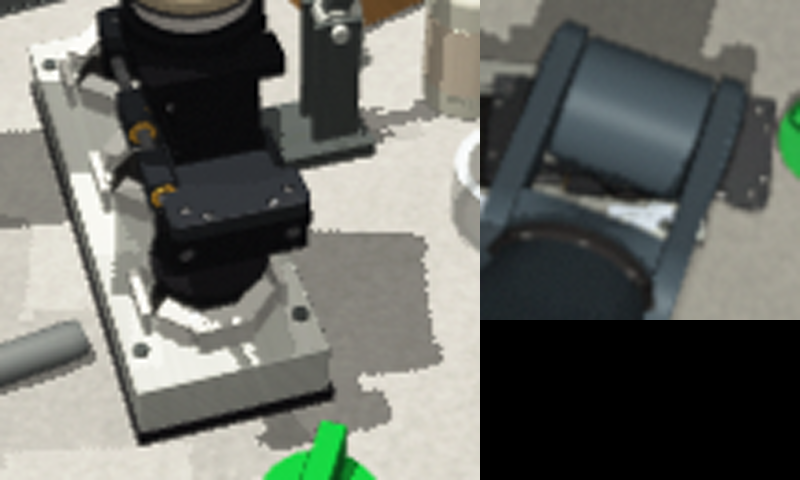

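Emit:
play_rows(plan=[[[-0.02,-0.01,-0.03,0,0,0,-1],[0,0,-0.04,0,0,0,-1],[0,0,-0.04,0,0,0,-1],[0,0,0,0,0,0,-1]]])

```text
time_s: 18.3
position: [0.5296, -0.0892, 0.0916]
tcp_rot: [[-0.993, 0.122, 0.001], [0.122, 0.993, -0.0], [-0.001, -0.0, -1.0]]
force: [-1.4, -0.4, 2.1]
opening: 0.181
```

```bash
python3 -c "
from h import *
st()"
```

```text
t18.3 pos [ 0.5296 -0.0892  0.0916] yaw(y) 83.0 tz [ 0.001 -0.    -1.   ] F [-1.4 -0.4  2.1] M [-0.07  0.26  0.  ] op 0.181 q6 -104
```

Emit:
play_rows(plan=[[[-0.01,0,-0.05,0,0,0,-1],[0,0,-0.05,0,0,0,-1],[0,0,-0.05,0,0,0,-1],[0,0,-0.04,0,0,0,-1],[0,0,0,0,0,0,-1]]])

```text
time_s: 18.8
position: [0.5295, -0.0893, 0.0823]
tcp_rot: [[-0.993, 0.122, 0.002], [0.122, 0.993, -0.0], [-0.002, -0.0, -1.0]]
force: [-0.5, -0.3, 4.9]
opening: 0.178
```

```bash
python3 -c "
from h import *
st()"
```

```text
t18.8 pos [ 0.5295 -0.0893  0.0823] yaw(y) 83.0 tz [ 0.002 -0.    -1.   ] F [-0.5 -0.3  4.9] M [ 0.06  0.22 -0.03] op 0.178 q6 -105
```

Emit:
play_rows(plan=[[[0,0,-0.02,0,0,0,-1],[0,0,0,0,0,-0.043,-1],[0,0,0,0,0,-0.043,-1],[0,0,0,0,0,-0.043,-1],[0,0,0,0,0,-0.043,-1],[0,0,0,0,0,-0.043,-1],[0,0,0,0,0,-0.043,-1],[0,0,0,0,0,-0.043,-1],[0,0,0,0,0,-0.043,-1],[0,0,0,0,0,-0.043,-1],[0,0,0,0,0,-0.043,-1],[0,0,0,0,0,-0.043,-1]]])

```text
time_s: 20.0
position: [0.5312, -0.0879, 0.0821]
tcp_rot: [[0.044, 0.999, 0.006], [0.999, -0.044, 0.001], [0.001, 0.006, -1.0]]
force: [2.9, 6.1, 9.1]
opening: 0.181
```

```bash
python3 -c "
from h import *
st()"
```

```text
t20.0 pos [ 0.5312 -0.0879  0.0821] yaw(y) -2.5 tz [ 0.006  0.001 -1.   ] F [2.9 6.1 9.1] M [ 1.09 -0.36  0.14] op 0.181 q6 -19
```

Emit:
play_rows(plan=[[[0,0,0,0,0,-0.028,-1],[0,0,0,0,0,0,-1]]])

```text
time_s: 20.2
position: [0.5313, -0.0879, 0.0821]
tcp_rot: [[0.128, 0.992, 0.006], [0.992, -0.128, 0.001], [0.002, 0.006, -1.0]]
force: [2.2, 6.2, 8.8]
opening: 0.186
```

Emit:
play_rows(plan=[[[0,0,0.05,0,0,0,-1],[0,0,0.05,0,0,0,-1],[0,0,0,0,0,0,-1]]])

```text
time_s: 20.5
position: [0.5311, -0.0879, 0.0867]
tcp_rot: [[0.127, 0.992, 0.006], [0.992, -0.127, 0.001], [0.002, 0.005, -1.0]]
force: [3.2, 5.7, 6.5]
opening: 0.182
```

```bash
python3 -c "
from h import *
st()"
```

```text
t20.5 pos [ 0.5311 -0.0879  0.0867] yaw(y) -7.3 tz [ 0.006  0.001 -1.   ] F [3.2 5.7 6.5] M [ 0.97 -0.35 -0.01] op 0.182 q6 -14
```

Emit:
play_rows(plan=[[[0,0,0.03,0,0,0,-1],[0,0,0,0,0,0,-1]]])

```text
time_s: 20.7
position: [0.5311, -0.0878, 0.087]
tcp_rot: [[0.127, 0.992, 0.005], [0.992, -0.127, 0.002], [0.002, 0.005, -1.0]]
force: [2.8, 4.5, -2.2]
opening: 0.18
```

Emit:
play_rows(plan=[[[0,0,0,0,0,0,0],[0,0,0,0,0,0,0],[0,0,0,0,0,0,0],[0,0,0,0,0,0,0],[0,0,0.5,0,0,0,0],[0,0,0.9,0,0,0,0],[-0.6,-0.6,0.8,0,0,0,0],[-0.6,-0.6,0,0,0,0,0],[-0.6,-0.6,0,0,0,0,0],[-0.6,-0.6,0,0,0,0,0]]])

```text
time_s: 21.7
position: [0.4118, -0.2058, 0.1922]
tcp_rot: [[0.124, 0.992, 0.001], [0.992, -0.124, -0.001], [-0.001, 0.001, -1.0]]
force: [0.5, -0.9, -0.1]
opening: 0.497
```

Run:
```python
from h import *
st();snap('side','s7.png');snap('top','t7.png')
a=cv2.resize(cv2.imread('pics/s7.png')[180:430,240:440],(400,500),interpolation=cv2.INTER_CUBIC)
b=cv2.resize(cv2.imread('pics/t7.png')[200:310,300:440],(400,314),interpolation=cv2.INTER_CUBIC)
cv2.imwrite('pics/m7.png',np.hstack([a,np.pad(b,((0,186),(0,0),(0,0)))]))
```

```text
t21.7 pos [ 0.4118 -0.2058  0.1922] yaw(y) -7.1 tz [ 0.001 -0.001 -1.   ] F [ 0.5 -0.9 -0.1] M [-0.16  0.07 -0.01] op 0.497 q6 -33
```

View pics/m7.png

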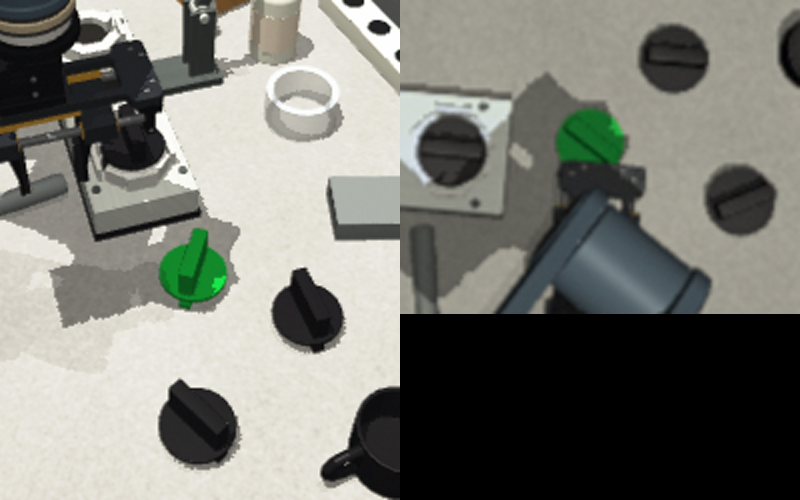

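```bash
cat >> h.py <<'E'
def blobs(f):
    T=cv2.imread(f);g=T.max(axis=2);m=(g<90).astype(np.uint8);n,l,s,ce=cv2.connectedComponentsWithStats(m)
    for i in range(1,n):
        if 300<s[i,4]<800 and 380<ce[i][0]<440 and 180<ce[i][1]<310:print(s[i],ce[i].round(2),ray('top',*ce[i],.022).round(4))
E
python3 -c "
from h import *
blobs('pics/t7.png')"
```

```text
[384 209  24  24 441] [395.35 220.16] [ 0.624  -0.3256  0.022 ]
[407 258  25  24 461] [418.62 269.61] [ 0.4741 -0.3888  0.022 ]
```

Emit:
play_rows(plan=[[[0.53,-0.3,0,0,0,0.0016,0],[0.53,-0.3,0,0,0,0.0016,0],[0.53,-0.3,0,0,0,0.0016,0],[0.53,-0.3,0,0,0,0.0016,0],[0.53,-0.3,0,0,0,0.0016,0],[0.53,-0.3,0,0,0,0.0016,0],[0.53,-0.3,0,0,0,0.0016,0],[0.53,-0.3,0,0,0,0.0016,0],[0,0,0,0,0,0,0]]])

```text
time_s: 22.7
position: [0.6285, -0.3262, 0.191]
tcp_rot: [[0.085, 0.996, 0.003], [0.996, -0.085, -0.002], [-0.002, 0.004, -1.0]]
force: [-0.6, 0.4, -0.6]
opening: 0.503
```

Emit:
play_rows(plan=[[[-0.08,0.01,-0.6,0,0,0,0],[0,0,-0.7,0,0,0,0],[0,0,-0.7,0,0,0,0],[0,0,-0.6,0,0,0,0],[0,0,-0.4,0,0,0,0],[0,0,-0.25,0,0,0,0],[0,0,0,0,0,0,0]]])

```text
time_s: 23.4
position: [0.6194, -0.3227, 0.027]
tcp_rot: [[0.085, 0.996, -0.004], [0.996, -0.085, 0.003], [0.003, -0.004, -1.0]]
force: [0.1, 0.2, -0.2]
opening: 0.501
```

Emit:
play_rows(plan=[[[0,0,0,0,0,0,-1],[0,0,0,0,0,0,-1],[0,0,0,0,0,0,-1],[0,0,0,0,0,0,-1],[0,0,0,0,0,0,-1],[0,0,0,0,0,0,-1]]])

```text
time_s: 24.0
position: [0.6217, -0.3247, 0.0302]
tcp_rot: [[0.085, 0.996, 0.002], [0.996, -0.085, -0.001], [-0.001, 0.002, -1.0]]
force: [1.5, 0.5, 5.0]
opening: 0.181
```

```bash
python3 -c "
from h import *
st()"
```

```text
t24.0 pos [ 0.6217 -0.3247  0.0302] yaw(y) -4.9 tz [ 0.002 -0.001 -1.   ] F [1.5 0.5 5. ] M [-0.   -0.03 -0.04] op 0.181 q6 -32
```

Emit:
play_rows(plan=[[[0,0,0.3,0,0,0,-1],[0,0,0.6,0,0,0,-1],[0,0,0.7,0,0,0,-1],[0,0,0.7,0,0,0,-1],[-0.11,0.49,0.6,0,0,0.035,-1],[-0.11,0.49,0.1,0,0,0.035,-1],[-0.11,0.49,0,0,0,0.035,-1],[-0.11,0.49,0,0,0,0.035,-1],[-0.11,0.49,0,0,0,0.035,-1]]])

```text
time_s: 24.9
position: [0.5925, -0.2007, 0.1797]
tcp_rot: [[-0.452, 0.892, -0.001], [0.892, 0.452, 0.0], [0.001, -0.001, -1.0]]
force: [0.6, 0.3, -1.2]
opening: 0.18
```

Emit:
play_rows(plan=[[[-0.11,0.49,0,0,0,0.035,-1],[-0.11,0.49,0,0,0,0.035,-1],[-0.11,0.49,0,0,0,0.035,-1],[-0.11,0.49,0,0,0,0.035,-1],[-0.11,0.49,0,0,0,0.035,-1],[-0.11,0.49,0,0,0,0.035,-1],[-0.11,0.49,0,0,0,0.035,-1],[-0.11,0.49,0,0,0,0.035,-1],[-0.11,0.49,0,0,0,0.035,-1],[0,0,0,0,0,0,-1]]])

```text
time_s: 25.9
position: [0.5418, 0.0215, 0.1793]
tcp_rot: [[-0.994, 0.112, -0.003], [0.112, 0.994, 0.001], [0.003, 0.001, -1.0]]
force: [-0.5, -0.5, -1.3]
opening: 0.18
```

```bash
python3 -c "
from h import *
st()"
```

```text
t25.9 pos [0.5418 0.0215 0.1793] yaw(y) 83.6 tz [-0.003  0.001 -1.   ] F [-0.5 -0.5 -1.3] M [ 0.02 -0.01  0.03] op 0.180 q6 -93
```

Emit:
play_rows(plan=[[[0.01,0,-0.5,0,0,-0.001,-1],[0,0,-0.5,0,0,0,-1],[0,0,-0.3,0,0,0,-1],[0,0,-0.2,0,0,0,-1],[0,0,-0.1,0,0,0,-1],[0,0,-0.05,0,0,0,-1],[0,0,-0.04,0,0,0,-1],[0,0,0,0,0,0,-1]]])

```text
time_s: 26.7
position: [0.5443, 0.0184, 0.0976]
tcp_rot: [[-0.993, 0.119, 0.001], [0.119, 0.993, -0.001], [-0.001, -0.001, -1.0]]
force: [-5.6, 0.7, 15.4]
opening: 0.181
```

```bash
python3 -c "
from h import *
st()"
```

```text
t26.7 pos [0.5443 0.0184 0.0976] yaw(y) 83.1 tz [ 0.001 -0.001 -1.   ] F [-5.6  0.7 15.4] M [-0.17  0.87 -0.08] op 0.181 q6 -93
```

Emit:
play_rows(plan=[[[0,0,0.06,0,0,0,-1],[-0.04,0.03,0,0,0,0,-1],[0,0,-0.03,0,0,0,-1],[0,0,-0.03,0,0,0,-1],[0,0,0,0,0,0,-1]]])

```text
time_s: 27.2
position: [0.5421, 0.0202, 0.094]
tcp_rot: [[-0.993, 0.12, -0.001], [0.12, 0.993, 0.0], [0.001, 0.0, -1.0]]
force: [-0.2, -0.4, -1.2]
opening: 0.183
```

```bash
python3 -c "
from h import *
st()"
```

```text
t27.2 pos [0.5421 0.0202 0.094 ] yaw(y) 83.1 tz [-0.001  0.    -1.   ] F [-0.2 -0.4 -1.2] M [-0.    0.07  0.02] op 0.183 q6 -93
```

Emit:
play_rows(plan=[[[0,0,-0.06,0,0,0,-1],[0,0,-0.06,0,0,0,-1],[0,0,-0.06,0,0,0,-1],[0,0,-0.06,0,0,0,-1],[0,0,-0.02,0,0,0,-1],[0,0,0,0,0,0,-1]]])

```text
time_s: 27.8
position: [0.5424, 0.0201, 0.0822]
tcp_rot: [[-0.993, 0.119, 0.0], [0.119, 0.993, -0.0], [-0.0, -0.0, -1.0]]
force: [-2.0, -0.1, 6.5]
opening: 0.182
```

```bash
python3 -c "
from h import *
st()"
```

```text
t27.8 pos [0.5424 0.0201 0.0822] yaw(y) 83.1 tz [ 0. -0. -1.] F [-2.  -0.1  6.5] M [ 0.08  0.34 -0.05] op 0.182 q6 -93
```

Emit:
play_rows(plan=[[[0,0,-0.01,0,0,-0.042,-1],[0,0,0,0,0,-0.042,-1],[0,0,0,0,0,-0.042,-1],[0,0,0,0,0,-0.042,-1],[0,0,0,0,0,-0.042,-1],[0,0,0,0,0,-0.042,-1],[0,0,0,0,0,-0.042,-1],[0,0,0,0,0,-0.042,-1],[0,0,0,0,0,-0.042,-1],[0,0,0,0,0,-0.042,-1],[0,0,0,0,0,-0.042,-1],[0,0,0,0,0,-0.042,-1]]])

```text
time_s: 29.0
position: [0.5445, 0.0213, 0.0822]
tcp_rot: [[0.138, 0.99, 0.005], [0.99, -0.138, 0.001], [0.002, 0.005, -1.0]]
force: [0.9, 5.3, 6.8]
opening: 0.179
```

```bash
python3 -c "
from h import *
st()"
```

```text
t29.0 pos [0.5445 0.0213 0.0822] yaw(y) -7.9 tz [ 0.005  0.001 -1.   ] F [0.9 5.3 6.8] M [ 0.79 -0.17  0.09] op 0.179 q6 -2
```

Emit:
play_rows(plan=[[[0,0,0,0,0,0,-1],[0,0,0.05,0,0,0,-1],[0,0,0.05,0,0,0,-1],[0,0,0.04,0,0,0,-1],[0,0,0,0,0,0,-1]]])

```text
time_s: 29.5
position: [0.5441, 0.0213, 0.0872]
tcp_rot: [[0.133, 0.991, 0.004], [0.991, -0.133, 0.002], [0.002, 0.003, -1.0]]
force: [4.2, 6.6, -5.7]
opening: 0.18
```

```bash
python3 -c "
from h import *
st()"
```

```text
t29.5 pos [0.5441 0.0213 0.0872] yaw(y) -7.6 tz [ 0.004  0.002 -1.   ] F [ 4.2  6.6 -5.7] M [ 0.83 -0.76 -0.  ] op 0.180 q6 -2
```

Emit:
play_rows(plan=[[[0,0,-0.03,0,0,0,0],[0,0,0,0,0,0,0],[0,0,0,0,0,0,0],[0,0,0,0,0,0,0],[0,0,0.5,0,0,0,0],[0,0,0.9,0,0,0,0],[0,0,0.7,0,0,0,0],[-0.14,-0.82,0,0,0,0.016,0],[-0.14,-0.82,0,0,0,0.016,0],[-0.14,-0.82,0,0,0,0.016,0],[-0.14,-0.82,0,0,0,0.016,0]]])

```text
time_s: 30.6
position: [0.5138, -0.1453, 0.192]
tcp_rot: [[-0.071, 0.997, 0.0], [0.997, 0.071, -0.0], [-0.0, 0.0, -1.0]]
force: [2.2, 0.0, -0.1]
opening: 0.5
```

```bash
python3 -c "
from h import *
st();snap('top','t8.png');snap('side','s8.png');blobs('pics/t8.png')"
```

```text
t30.6 pos [ 0.5138 -0.1453  0.192 ] yaw(y) 4.1 tz [ 0. -0. -1.] F [ 2.2  0.  -0.1] M [-0.11  0.02  0.05] op 0.500 q6 -32
[407 258  25  24 461] [418.62 269.61] [ 0.4741 -0.3888  0.022 ]
```

Emit:
play_rows(plan=[[[-0.14,-0.82,0,0,0,0.016,0],[-0.14,-0.82,0,0,0,0.016,0],[-0.14,-0.82,0,0,0,0.016,0],[-0.14,-0.82,0,0,0,0.016,0],[-0.14,-0.82,0,0,0,0.016,0],[-0.14,-0.82,0,0,0,0.016,0],[0,0,0,0,0,0,0],[0,0,0,0,0,0,0]]])

```text
time_s: 31.5
position: [0.472, -0.3898, 0.1912]
tcp_rot: [[-0.36, 0.933, -0.0], [0.933, 0.36, 0.001], [0.001, 0.0, -1.0]]
force: [-0.6, 1.0, 0.9]
opening: 0.499
```

```bash
python3 -c "
from h import *
st()"
```

```text
t31.5 pos [ 0.472  -0.3898  0.1912] yaw(y) 21.1 tz [-0.     0.001 -1.   ] F [-0.6  1.   0.9] M [-0.05  0.07  0.02] op 0.499 q6 -71
```

B has not moved, and the tool is above it.

Emit:
play_rows(plan=[[[0.03,0.01,-0.6,0,0,0,0],[0,0,-0.7,0,0,0,0],[0,0,-0.7,0,0,0,0],[0,0,-0.6,0,0,0,0],[0,0,-0.4,0,0,0,0],[0,0,-0.25,0,0,0,0],[0,0,0,0,0,0,0]]])

```text
time_s: 32.2
position: [0.4734, -0.3868, 0.0276]
tcp_rot: [[-0.363, 0.932, -0.003], [0.932, 0.363, 0.003], [0.004, -0.001, -1.0]]
force: [-0.0, -0.6, -0.1]
opening: 0.497
```

Emit:
play_rows(plan=[[[0,0,0,0,0,0,-1],[0,0,0,0,0,0,-1],[0,0,0,0,0,0,-1],[0,0,0,0,0,0,-1],[0,0,0,0,0,0,-1],[0,0,0,0,0,0,-1]]])

```text
time_s: 32.8
position: [0.4741, -0.3898, 0.03]
tcp_rot: [[-0.362, 0.932, 0.001], [0.932, 0.362, -0.001], [-0.001, 0.0, -1.0]]
force: [-0.7, -0.1, 5.6]
opening: 0.187
```

```bash
python3 -c "
from h import *
st()"
```

```text
t32.8 pos [ 0.4741 -0.3898  0.03  ] yaw(y) 21.2 tz [ 0.001 -0.001 -1.   ] F [-0.7 -0.1  5.6] M [0.01 0.25 0.03] op 0.187 q6 -71
```

Emit:
play_rows(plan=[[[0,0,0.3,0,0,0,-1],[0,0,0.6,0,0,0,-1],[0,0,0.7,0,0,0,-1],[0,0,0.7,0,0,0,-1],[0.1,0.65,0.7,0,0,0.0215,-1],[0.1,0.65,0,0,0,0.0215,-1],[0.1,0.65,0,0,0,0.0215,-1],[0.1,0.65,0,0,0,0.0215,-1],[0.1,0.65,0,0,0,0.0215,-1],[0.1,0.65,0,0,0,0.0215,-1],[0.1,0.65,0,0,0,0.0215,-1]]])

```text
time_s: 33.9
position: [0.5087, -0.1603, 0.1796]
tcp_rot: [[-0.748, 0.663, 0.0], [0.663, 0.748, 0.0], [0.0, 0.0, -1.0]]
force: [-0.1, 0.1, -1.8]
opening: 0.18
```

Emit:
play_rows(plan=[[[0.1,0.65,0,0,0,0.0215,-1],[0.1,0.65,0,0,0,0.0215,-1],[0.1,0.65,0,0,0,0.0215,-1],[0.1,0.65,0,0,0,0.0215,-1],[0.1,0.65,0,0,0,0.0215,-1],[0.1,0.65,0,0,0,0.0215,-1],[0.1,0.65,0,0,0,0.0215,-1],[0.1,0.65,0,0,0,0.0215,-1],[0.1,0.65,0,0,0,0.0215,-1],[0,0,0,0,0,0,-1],[0,0,0,0,0,0,-1]]])

```text
time_s: 35.0
position: [0.5534, 0.1313, 0.1793]
tcp_rot: [[-0.993, 0.118, -0.0], [0.118, 0.993, -0.0], [0.0, -0.0, -1.0]]
force: [1.3, -1.0, -1.8]
opening: 0.185
```

```bash
python3 -c "
from h import *
st()"
```

```text
t35.0 pos [0.5534 0.1313 0.1793] yaw(y) 83.2 tz [-0. -0. -1.] F [ 1.3 -1.  -1.8] M [ 0.01 -0.01  0.05] op 0.185 q6 -81
```

Emit:
play_rows(plan=[[[0.015,-0.025,-0.5,0,0,0,-1],[0,0,-0.5,0,0,0,-1],[0,0,-0.3,0,0,0,-1],[0,0,-0.2,0,0,0,-1],[0,0,-0.08,0,0,0,-1],[0,0,0,0,0,0,-1]]])

```text
time_s: 35.6
position: [0.5547, 0.1288, 0.1]
tcp_rot: [[-0.993, 0.12, -0.0], [0.12, 0.993, -0.0], [0.0, -0.0, -1.0]]
force: [0.3, 0.4, -1.7]
opening: 0.181
```

```bash
python3 -c "
from h import *
st()"
```

```text
t35.6 pos [0.5547 0.1288 0.1   ] yaw(y) 83.1 tz [-0. -0. -1.] F [ 0.3  0.4 -1.7] M [-0.01  0.09  0.03] op 0.181 q6 -81
```

Emit:
play_rows(plan=[[[0,0.01,-0.04,0,0,0,-1],[0,0,-0.04,0,0,0,-1],[0,0,-0.04,0,0,0,-1],[0,0,0,0,0,0,-1]]])

```text
time_s: 36.0
position: [0.5546, 0.13, 0.0941]
tcp_rot: [[-0.993, 0.119, 0.0], [0.119, 0.993, -0.0], [-0.0, -0.0, -1.0]]
force: [-0.7, -0.4, -0.1]
opening: 0.181
```

```bash
python3 -c "
from h import *
st()"
```

```text
t36.0 pos [0.5546 0.13   0.0941] yaw(y) 83.1 tz [ 0. -0. -1.] F [-0.7 -0.4 -0.1] M [ 0.    0.02 -0.02] op 0.181 q6 -81
```

Emit:
play_rows(plan=[[[0,0,-0.06,0,0,0,-1],[0,0,-0.06,0,0,0,-1],[0,0,-0.06,0,0,0,-1],[0,0,-0.06,0,0,0,-1],[0,0,-0.02,0,0,0,-1],[0,0,0,0,0,0,-1]]])

```text
time_s: 36.6
position: [0.555, 0.13, 0.082]
tcp_rot: [[-0.993, 0.119, 0.001], [0.119, 0.993, 0.0], [-0.001, 0.0, -1.0]]
force: [-1.1, 0.4, 7.6]
opening: 0.185
```

```bash
python3 -c "
from h import *
st()"
```

```text
t36.6 pos [0.555 0.13  0.082] yaw(y) 83.1 tz [ 0.001  0.    -1.   ] F [-1.1  0.4  7.6] M [ 0.04  0.29 -0.02] op 0.185 q6 -81
```

Emit:
play_rows(plan=[[[0,0,-0.01,0,0,-0.042,-1],[0,0,0,0,0,-0.042,-1],[0,0,0,0,0,-0.042,-1],[0,0,0,0,0,-0.042,-1],[0,0,0,0,0,-0.042,-1],[0,0,0,0,0,-0.042,-1],[0,0,0,0,0,-0.042,-1],[0,0,0,0,0,-0.042,-1],[0,0,0,0,0,-0.042,-1],[0,0,0,0,0,-0.042,-1],[0,0,0,0,0,-0.042,-1],[0,0,0,0,0,-0.042,-1]]])

```text
time_s: 37.8
position: [0.5565, 0.1296, 0.0819]
tcp_rot: [[0.137, 0.991, 0.004], [0.991, -0.137, -0.001], [-0.0, 0.004, -1.0]]
force: [-0.1, -1.4, 8.6]
opening: 0.179
```

Emit:
play_rows(plan=[[[0,0,0,0,0,0,-1]]])

```text
time_s: 37.9
position: [0.5565, 0.1297, 0.082]
tcp_rot: [[0.134, 0.991, 0.004], [0.991, -0.134, -0.0], [0.0, 0.004, -1.0]]
force: [-0.8, -0.3, 8.0]
opening: 0.178
```

Emit:
play_rows(plan=[[[0,0,0.05,0,0,0,-1],[0,0,0.05,0,0,0,-1],[0,0,0.04,0,0,0,-1],[0,0,0,0,0,0,-1]]])

```text
time_s: 38.3
position: [0.5564, 0.1297, 0.087]
tcp_rot: [[0.132, 0.991, 0.003], [0.991, -0.132, -0.0], [0.0, 0.003, -1.0]]
force: [5.0, 0.1, -7.2]
opening: 0.182
```

```bash
python3 -c "
from h import *
st()"
```

```text
t38.3 pos [0.5564 0.1297 0.087 ] yaw(y) -7.6 tz [ 0.003 -0.    -1.   ] F [ 5.   0.1 -7.2] M [-0.24 -0.85 -0.01] op 0.182 q6 10
```

Locked: it holds at 0.087 under a 7 N pull. Next I'll release it, back off and check everything.

Emit:
play_rows(plan=[[[0,0,-0.03,0,0,0,0],[0,0,0,0,0,0,0],[0,0,0,0,0,0,0],[0,0,0,0,0,0,0],[0,0,0.5,0,0,0,0],[0,0,0.9,0,0,0,0],[0,0,0.9,0,0,0,0],[-0.7,0.1,0.3,0,0,0,0],[-0.7,0.5,0.3,0,0,0,0],[-0.5,0.8,0,0,0,0,0],[-0.3,0.8,0,0,0,0,0],[0,0.8,0,0,0,0,0]]])

```text
time_s: 39.5
position: [0.4412, 0.2807, 0.2315]
tcp_rot: [[0.132, 0.991, -0.003], [0.991, -0.132, -0.001], [-0.001, -0.002, -1.0]]
force: [1.8, -0.8, 0.7]
opening: 0.497
```

Emit:
play_rows(plan=[[[-0.3,0.8,0.3,0,0,0,0],[-0.3,0.8,0.3,0,0,0,0],[-0.3,0.8,0,0,0,0,0],[-0.3,0.8,0,0,0,0,0],[-0.3,0.8,0,0,0,0,0],[0,0,0,0,0,0,0]]])

```text
time_s: 40.1
position: [0.3669, 0.4841, 0.2611]
tcp_rot: [[0.126, 0.992, -0.001], [0.992, -0.126, 0.002], [0.002, -0.001, -1.0]]
force: [0.5, -0.5, 0.4]
opening: 0.501
```

Run:
```python
from h import *
st();snap('side','s9.png');snap('top','t9.png')
S=cv2.imread('pics/s9.png');T=cv2.imread('pics/t9.png')
a=cv2.resize(S[100:320,150:370],(440,440),interpolation=cv2.INTER_CUBIC)
b=cv2.resize(T[150:350,130:350],(360,327),interpolation=cv2.INTER_CUBIC)
cv2.imwrite('pics/m9.png',np.hstack([a,np.pad(b,((0,113),(0,0),(0,0)))]))
```

```text
t40.1 pos [0.3669 0.4841 0.2611] yaw(y) -7.3 tz [-0.001  0.002 -1.   ] F [ 0.5 -0.5  0.4] M [-0.15  0.05  0.01] op 0.501 q6 49
```

View pics/m9.png

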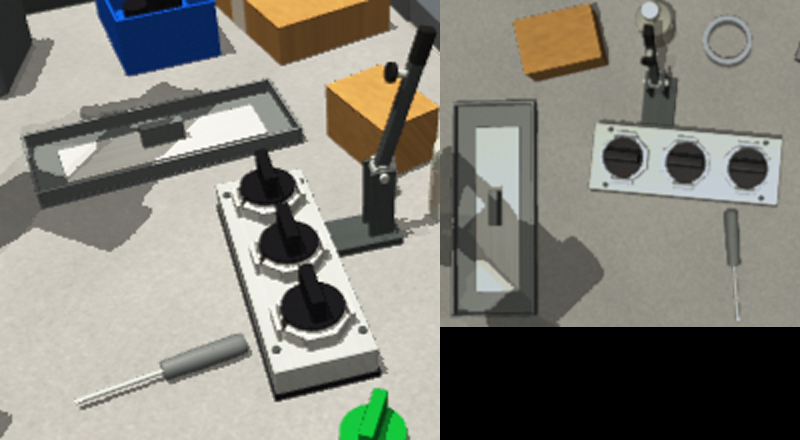

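View pics/t9.png

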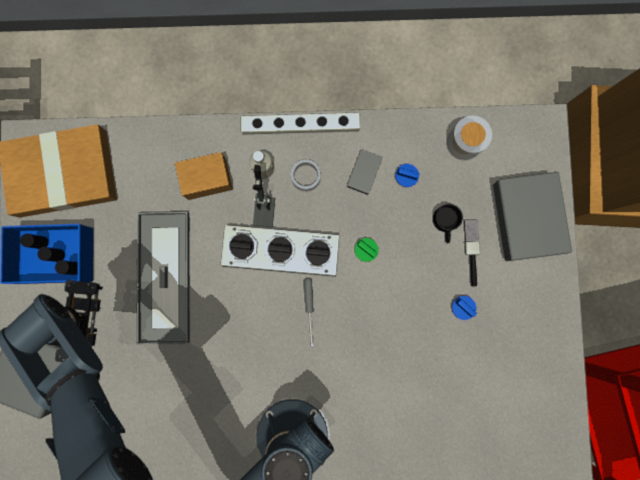

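The final views show all three caps on their outlets, with bars along the block's y (top view (241,247), (280,250), (318,252)). The plate lies flat in the tray (163,278), the arm is open, and the other things are where they were.

```bash
python3 -c "
from rig import *
print(hand_in())"
```

```text
the job is handed in; nothing more can be done
None
```

The job is done and handed in at about 40 s of robot time. I lifted the clamp arm until it stayed open and laid the transit plate flat in the long grey tray. Then I fitted and locked the three black caps, one on each outlet.

- **Clamp and plate:** the final pictures show the arm still open and the plate flat inside the tray, lengthways.
- **Caps:** before release, each cap held its locked height (about 11 mm below the opening) against an upward pull. Net tool force was about 2, 6 and 7 N; the first was the lightest test. After release, all three bars lie along the block's y.
- **Other things:** comparing the first and last top views by eye, nothing else on the bench had moved, including the green and blue look-alikes.
- **One correction:** the second cap first touched the rim of its outlet with about 15 N. I raised it, shifted it 2 mm and it went in.
- **Disagreement:** camera and arm positions differed by 1–3 mm throughout, and no check failed at the end.

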